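# Level the packing scale and hold the spirit level down

### The arm

A 6-joint arm with a two-finger parallel gripper is mounted at the origin on the work surface. World frame = base frame: x ahead of the robot, y to its left, z up, the work surface at z = 0. Lengths are in mm, angles in degrees, forces in N, time in s.
With the tool pointing down it reaches from about 350 to 850 mm from the base axis. Payload 8.1 kg.
Tool frame: the origin (TCP) lies on the centre line of the jaws, within the pads' length; the fingertips stand r.tip_extent ahead of it and the grasp point (between the pads) lies 8 mm behind it (r.tip_extent is the distance from the TCP to the fingertips, in mm); z points along the fingers, y is the direction in which the jaws open and shut (so a half turn about z gives the same grasp; the last joint's range is limited). The gripper opens to 85 mm and grips with 20 to 120 N. Pads are 22 mm wide; open, the fingers measure 114 mm over their backs; the gripper's body (76 mm by 85 mm) begins 54 mm behind the grasp point. The pads swing forward as they close: fully open they stand 13 mm farther back than shut.
Start: joints at [-79.951, 7.471, 85.268, -0, 87.261, -4.893], TCP at [154.732, -579.71, 242.292] pointing down, gripper open.
Joint ranges: [-169.43, 169.43], [-51.17, 129.36], [1.28, 143.12], [-76.62, 256.62], [0, 156.53], [-152.29, 152.29]. Speed limits (degrees/s): [136.94, 136.94, 159.86, 180, 180, 180].

### API

Orientations are given as [roll, pitch, yaw] about the fixed x, y, z axes, in that order (R = Rz(yaw) Ry(pitch) Rx(roll)).
In Python, from bench import sense, optics, hand_in, spotter, r gives the robot as it stands.
- The arm moves only by the tool apply_moves, never from a script. Its argument "series" is a list of rows, each a list of 3 entries, a list of its own where there are three numbers: the opening, from 0 (shut) to 1 (fully open), then the shift along the world's x, y, z in m, then the turn about the world's z in rad. In form: [[grip, [x, y, z], turn], ...]. A call has 1 to 5 rows; each row is the pose to reach, as a shift and turn from the pose measured when the call began; what a row does not reach only later rows make up. A row lasts 1/8 s, in which the tool goes at most 62.5 mm and 10.7 degrees, less where a joint would pass 70% of its speed; a pose out of reach is approached as far as the arm can. A call with a gripper value outside its range is refused whole. The fingers move at their own pace and stop on an object; "grip_force" is the grip in N (left out, the last holds). Time passes only in rows, so rows that repeat a pose let the fingers close. It gives the time, the measured TCP pose, the force and the opening at its end, in the units of the state.
- sense(): the state, without advancing time (a new reading comes with each control period).
- optics.snapshot(name): name is "side" or "top" or "wrist"; returns a dict with "color" (400x640x3 uint8, blue, green, red), "intrinsics" (3x3 intrinsics, pixels), "rvec" (rotation vector, rad) and "tvec" (3), from world to camera coordinates, as OpenCV has them. Camera axes: x right, y down, z forward; pixel columns grow to the right and rows downward; lengths in mm; the calibration is good to about 2 mm. A picture is of the moment at which its call begins. There is no depth.
- hand_in(): hands the job in, once; it reports no verdict.
Trained networks look in a picture, given as the dict that the camera call returned (one of the last four; its "shot" number tells which), for a name from the list of things; names that differ only in an ending like _2 or _b are one class to them, and where a whole thing is asked for, a point or a joint stands for the part that bears it (a point fixed in the world has none). Each returns a list of dicts, best first, with "p" (0 to 1); they miss things now and then, are a little off and sometimes report something else, mostly with a low value. They report only what shows in the picture. A call takes as long as a camera call.
- spotter.search_frame(picture, query): "xyz" ([x, y, z] in mm, in the coordinates of the camera as it stood for that picture, good to about 4 mm: the middle of the surface that is visible of it).
- spotter.masks_of(picture, query): "mask" (400x640 bool, what is visible of it).
The state is a dict: "time": time; "joint_pos": joint angles; "qd": joint speeds; "joint_efforts": joint torques, N m; "tool_pos": TCP position; "tcp_rot": TCP orientation; "ft_force": force on the tool from outside, world axes, zero at the start; "wrist_torque": the same for the moment, N m; "finger_gap": finger opening in mm.
Only numpy, scipy, OpenCV 4.12 (cv2) and the standard library are available. Lean on these libraries where they do the work, as an engineer would, in place of code of your own. Each camera call takes 0.05 s, during which the arm holds its last target.

### The job

Level the packing scale: lay the spirit level on its pan, lengthwise along the line from the two fixed feet to the knob, and let go of it, then turn the knob of the levelling foot until the bubble stands between the two lines of the vial. Finally press straight down on the rubber pad in the middle of the level with about one kilogram's push, without knocking the level out of place, and finish while still holding it pressed, bubble between the lines. Leave everything else on the table where it is.

Things in the scene. Friction and masses are not known exactly. Their poses are not given: they have to be found in the camera images.
- level: spirit level, aluminium, 200 long (x) x 36 wide (y) x 40 mm high, 0.35 kg, on its underside; origin mid-underside. Solid for the lower 22 mm; above are a middle block 32 mm long with a rubber pad on top (grip here across the 36 mm) and two 14 mm end blocks. Green vial with whitish bubble and two black lines in the +x half, empty recess in the -x half. Lies on either side of the plain bar
- bubble (a joint): place of the bubble along the level's x (m), 0 in mid-vial; it runs to the higher end within about 1 s, 1 mm per 0.001 rad of tilt, at most 25 mm either way. The bubble is 16 mm long and the lines' inner edges are 24 mm apart: between the lines means within 4 mm of 0
- level_pad (a point): middle of the top of the level's 28 x 28 mm rubber pad, 40 mm above the level's underside; the place to press. Same axes as the level
- pan: steel pan of the scale, 200 (x) x 250 mm (y); origin mid top face, about 70 mm above the table, z up. Two fixed feet under its -y end; the levelling foot with the knob beyond its +y end, which starts too low. Sprung: it sinks straight down about 1 mm per 2.5 N, at most 8 mm
- knob_grip (a point): middle of the grip bar of the levelling foot's black knob, about 77 mm above the table, 190 mm from the pan's middle towards its +y. Bar 48 mm long (point's x), 15 thick (y; pinch here), 32 high, its top 14 mm above this point; z is the turning axis, about vertical. Needs about 0.15 N m and stays where it is left
- scale: the scale as a whole, fixed to the table; origin on the table under the pan's middle, y towards the knob. Turning the knob clockwise seen from above raises the knob end, about 2.6 mm per rad, so the bubble of a level lying along y moves about 8 mm per rad towards the knob; 1 to 3 rad are needed
- bar: bystander: plain aluminium bar 200 x 32 x 30 mm without vial or recesses, lying near the level; origin under its middle, long along x
- punnet: bystander: white tray of mushrooms, 130 x 200 x 40 mm; origin under its middle
- trays: bystander: stack of white trays, 130 x 200 x 111 mm; origin under its middle
- glovebox: bystander: carton of gloves, 120 x 220 x 75 mm; origin under its middle
- tape: bystander: roll of clear tape, 90 mm across, 50 mm high; origin under its middle
- marker: bystander: marker pen, 130 mm long along x, 15 mm thick; origin under its middle
- spray: bystander: white bottle, 64 mm across, 160 mm high; origin under its middle

How it is judged (in metres and radians):
On the way, in this order (a step that is already met when the one before it is completed fails the run):
1. the level lies on the pan, along the line from the fixed feet to the knob, and is let go (x of level in the frame of pan between -0.05 and 0.05 m and y of level in the frame of pan between -0.04 and 0.04 m and z of level in the frame of pan between -0.004 and 0.004 m and angle between the x axis of level and the y axis of pan, either way round below 0.2 rad and angle between level's own z axis and vertical below 0.06 rad and contact force between the fingers and level below 0.2 N), for 0.3 s.
2. the foot has been turned and the bubble stands between the lines, level untouched (all of step 1 and value of joint bubble between -0.004 and 0.004 m and angle between pan's own z axis and vertical below 0.006 rad and linear speed of level below 0.01 m/s), for 0.4 s.
At the end, for the whole second after the job is handed in: Fingers still press the level's middle (6.5 to 30 N on the pan, weight included); level flat on the pan within 50 mm across and 40 mm along of its middle and 0.2 rad of the line to the knob; bubble within 4 mm of mid-vial, pan within 0.006 rad of level, at rest (x of level in the frame of pan between -0.05 and 0.05 m and y of level in the frame of pan between -0.04 and 0.04 m and z of level in the frame of pan between -0.004 and 0.004 m and angle between the x axis of level and the y axis of pan, either way round below 0.2 rad and angle between level's own z axis and vertical below 0.06 rad and value of joint bubble between -0.004 and 0.004 m and angle between pan's own z axis and vertical below 0.006 rad and contact force between level and pan between 6.5 and 30 N and contact force between the fingers and level above 2.5 N and contact force between the fingers and pan below 0.5 N and linear speed of level below 0.01 m/s and x of the grasp point in the frame of level_pad between -0.03 and 0.03 m); the arm keeps its last pose, push and grip.
It fails at once if the level is slammed or pressed on the pan with more than 45 N (contact force between level and pan above 45 N).
It fails at once if another thing on the table is moved more than 40 mm (distance of any of bar, punnet, trays, glovebox, tape, marker, spray from where it was at the start of the episode above 0.04 m).
It also fails if it takes over 64 s, if anything falls off the work surface, if the arm or the gripper's body presses on something with over 40 N, if the wrist force passes 120 N, or if a joint passes its speed limit or range.

## Working session

There is one attempt and no reset: what is moved stays moved. The work goes in short steps, Python scripts to look and compute and a tool call to move; the robot and the scene stay as the last step left them, time stands still between calls to the robot, and variables do not carry over. Pictures are saved under pics/ and viewed, and the job is handed in when it is done.

Besides the shell and the picture viewer there is one more tool, called after ">>>" by a JSON object that holds its "method" and its "body". apply_moves: Moves the arm, as the interface text tells. Its arguments: {"type":"object","properties":{"series":{"type":"array"},"grip_force":{"type":"number"}},"required":["series"]}

```bash
ls; mkdir -p pics
python3 - <<'E'
from bench import sense, optics, spotter, r
import cv2
print(r.tip_extent, sense())
for n in ("side","top","wrist"):
    p=optics.snapshot(n); cv2.imwrite(f"pics/{n}0.png",p["color"]); print(n,p["intrinsics"],p["rvec"],p["tvec"])
E
```

```text
pics
11.0 {'time': 0.0, 'joint_pos': array([-7.99510296e+01,  7.51672696e+00,  8.53280960e+01,  3.01187165e-04,
        8.72604467e+01, -4.89267110e+00]), 'qd': array([-0.07459927,  0.00194214,  0.01020135,  0.01472613,  0.07862833,
       -0.00512543]), 'joint_efforts': array([-3.77013748e-04, -5.69403076e+01, -5.00545692e+01, -1.52376383e-04,
        1.53876253e-02, -1.81824544e-05]), 'tool_pos': array([ 154.63822217, -579.19741768,  241.23886285]), 'tcp_rot': array([-1.79895140e+02, -9.27810730e-03,  1.49416184e+01]), 'ft_force': array([-0.39598453, -0.31816222,  0.24635177]), 'wrist_torque': array([ 0.04653389, -0.02618608,  0.04949897]), 'finger_gap': 85.35688030133383}
side [[414.83916915   0.         319.86597541]
 [  0.         414.83916915 198.0980858 ]
 [  0.           0.           1.        ]] [ 0.79826552 -2.46057786  1.26386659] [ 473.82746636  232.06999023 1063.88813911]
top [[383.51863082   0.         311.30848926]
 [  0.         383.51863082 202.49233205]
 [  0.           0.           1.        ]] [ 2.21395048 -2.17498021  0.06853635] [  54.83032746  514.30790451 1152.31859135]
wrist [[312.74221596   0.         323.89923196]
 [  0.         312.74221596 200.78415384]
 [  0.           0.           1.        ]] [-2.27011519  1.74305083  0.29720668] [-599.94095707  -42.85132012  380.50384881]
```

View pics/top0.png

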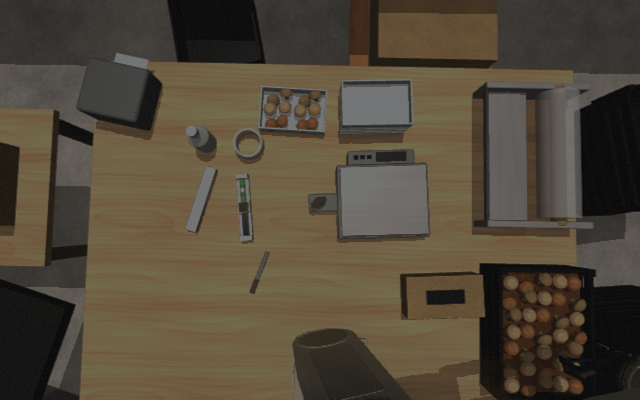

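View pics/side0.png

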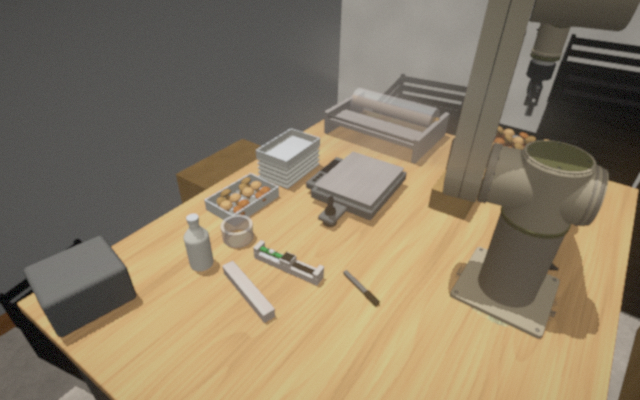

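View pics/wrist0.png

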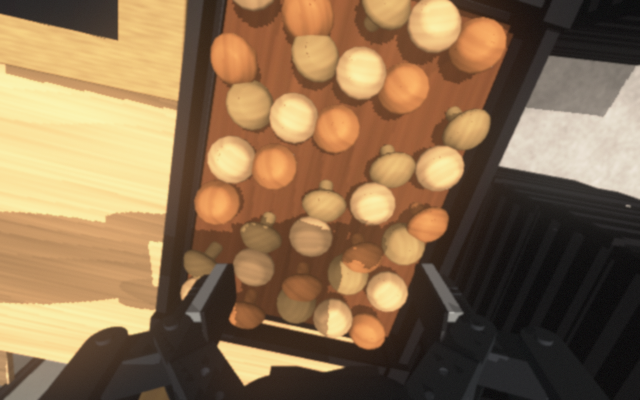

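```bash
cat > h.py <<'E'
import numpy as np, cv2
from bench import sense, optics, spotter, r
def w2c(p): 
    R=cv2.Rodrigues(np.array(p["rvec"],float))[0]; return R,np.array(p["tvec"],float).ravel()
def cam2w(p,x):
    R,t=w2c(p); return R.T@(np.array(x)-t)
def plane(p,uv,z):
    "pixels (n,2)-> world at height z"
    R,t=w2c(p); K=p["intrinsics"]; uv=np.atleast_2d(uv).astype(float)
    d=np.c_[uv,np.ones(len(uv))]@np.linalg.inv(K).T@R; c=-R.T@t
    return c+d*((z-c[2])/d[:,2])[:,None]
def proj(p,X):
    return cv2.projectPoints(np.atleast_2d(X).astype(float),np.array(p["rvec"],float),np.array(p["tvec"],float),p["intrinsics"],None)[0][:,0]
def rect(mask):
    c,_=cv2.findContours(mask.astype(np.uint8),cv2.RETR_EXTERNAL,cv2.CHAIN_APPROX_NONE)
    return cv2.boxPoints(cv2.minAreaRect(max(c,key=cv2.contourArea)))
E
python3 - <<'E'
from h import *
np.set_printoptions(precision=1,suppress=True)
for n in ("top","side","wrist"):
    p=optics.snapshot(n)
    print(n,"campos",cam2w(p,[0,0,0]))
    for q in ("level","level_pad","knob_grip","pan","bar","bubble","marker","glovebox","trays","spray"):
        try:
            for d in spotter.search_frame(p,q)[:2]: print(n,q,round(d["p"],2),cam2w(p,d["xyz"]))
        except Exception as e: print(q,e)
E
```

```text
top campos [ 446.1   69.  1179.7]
top level 0.65 [497.8 261.   22.5]
top level 0.38 [682.3 376.4 108.8]
top level_pad 0.77 [496.5 262.   24.6]
top knob_grip 0.58 [ 250.5 -318.2   77.4]
top knob_grip 0.52 [510.7  42.   85.8]
top pan 0.93 [ 522.8 -146.3   71. ]
top pan 0.41 [512.3  40.3  86.5]
top bar 0.66 [515.  394.9  31.7]
top marker 0.61 [298.  218.6  14.8]
top marker 0.18 [ 250.7 -316.9   78.2]
top glovebox 0.77 [ 250.6 -315.9   78.7]
top trays 0.96 [ 793.  -116.6   87.2]
top spray 0.93 [683.8 379.4 107.7]
top spray 0.66 [516.3 394.3  31.4]
side campos [-22.9 873.7 804. ]
side level 0.71 [486.1 280.2  16.6]
side knob_grip 0.57 [503.1  56.6  65.7]
side pan 0.56 [ 512.7 -122.3   66.2]
side pan 0.16 [289.6 229.2   6.6]
side bar 0.84 [500.8 412.3  25.7]
side marker 0.69 [291.3 229.    7. ]
side marker 0.23 [499.5 409.   33. ]
side glovebox 0.8 [ 244.8 -210.5   42.7]
side trays 0.88 [775.8 -81.8  83.8]
side spray 0.69 [672.8 410.   88.5]
wrist campos [ 236.8 -558.8  373.2]
wrist glovebox 0.78 [ 222.  -363.    75.8]
```

Run:
```python
from h import *
np.set_printoptions(precision=1,suppress=True)
p=optics.snapshot("top")
for q,z in (("level",30),("knob_grip",91),("pan",70),("bar",30),("bubble",38)):
    for d in spotter.masks_of(p,q)[:2]:
        m=d["mask"]; b=rect(m); w=plane(p,b,z)
        e=[(w[(i+1)%4]-w[i])[:2] for i in range(2)]
        print(q,round(d["p"],2),m.sum(),"ctr",w.mean(0),[(np.linalg.norm(v).round(1),np.degrees(np.arctan2(v[1],v[0])).round(1)) for v in e])
c=cv2.resize(p["color"][150:260,220:440],None,fx=3.6,fy=3.6,interpolation=cv2.INTER_CUBIC)
cv2.imwrite("pics/crop1.png",cv2.convertScaleAbs(c,alpha=1.8))
```

```text
level 0.57 931 ctr [497.8 263.7  30. ] [(np.float64(44.8), np.float64(-84.7)), (np.float64(203.4), np.float64(-174.3))]
knob_grip 0.51 126 ctr [509.2  43.8  91. ] [(np.float64(44.3), np.float64(-43.9)), (np.float64(28.2), np.float64(-134.1))]
knob_grip 0.24 867 ctr [514.8 376.8  91. ] [(np.float64(189.1), np.float64(-16.4)), (np.float64(39.0), np.float64(-107.4))]
pan 0.79 5958 ctr [ 521.5 -145.9   70. ] [(np.float64(257.2), np.float64(-87.3)), (np.float64(205.3), np.float64(-178.4))]
bar 0.73 878 ctr [517.7 392.8  30. ] [(np.float64(198.7), np.float64(-16.5)), (np.float64(42.1), np.float64(-107.4))]
bar 0.53 5937 ctr [ 524.2 -154.1   30. ] [(np.float64(262.6), np.float64(-87.1)), (np.float64(207.3), np.float64(-178.2))]
```

View pics/crop1.png

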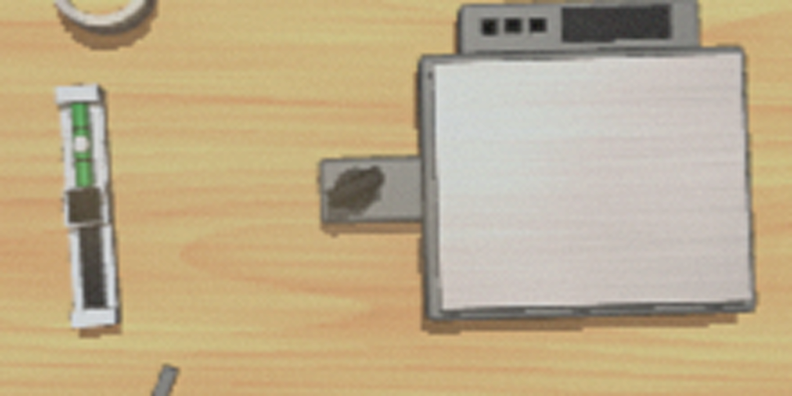

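>>> {"method": "apply_moves", "body": {"series": [[1, [0.05, 0.03, 0], 0], [1, [0.1, 0.06, 0], 0], [1, [0.15, 0.1, 0], 0], [1, [0.2, 0.14, 0], 0], [1, [0.24, 0.19, 0], -0.05]]}}

```text
time: 2.72
tool_pos: [393.4, -391.9, 242.4]
tcp_rot: [180.0, -0.0, 12.0]
ft_force: [0.7, 0.3, -0.1]
finger_gap: 85.4
```

>>> {"method": "apply_moves", "body": {"series": [[1, [0.02, 0.055, 0], 0], [1, [0.03, 0.115, 0], 0], [1, [0.04, 0.175, 0], 0], [1, [0.05, 0.235, 0], 0], [1, [0.06, 0.295, 0], -0.05]]}}

```text
time: 3.35
tool_pos: [453.5, -95.0, 242.7]
tcp_rot: [180.0, -0.1, 9.1]
ft_force: [1.8, -0.1, 0.3]
finger_gap: 85.4
```

>>> {"method": "apply_moves", "body": {"series": [[1, [0.01, 0.055, 0], 0], [1, [0.02, 0.115, 0], 0], [1, [0.025, 0.175, 0], 0], [1, [0.03, 0.235, 0], -0.03], [1, [0.03, 0.29, 0], -0.06]]}}

```text
time: 3.98
tool_pos: [483.4, 197.2, 242.9]
tcp_rot: [180.0, -0.1, 5.6]
ft_force: [0.6, 0.0, -0.1]
finger_gap: 85.6
```

Run:
```python
from h import *
np.set_printoptions(precision=1,suppress=True)
p=optics.snapshot("wrist")
print(cam2w(p,[0,0,0]))
for d in spotter.masks_of(p,"level")[:1]:
        m=d["mask"]; b=rect(m); w=plane(p,b,25); print(d["p"],m.sum(),b,w)
for d in spotter.search_frame(p,"level_pad")[:2]: print(d["p"],cam2w(p,d["xyz"]))
cv2.imwrite("pics/w1.png",p["color"])
```

```text
[567.7 204.6 374. ]
0.88 6664 [[231.6  56.2]
 [274.3  52.6]
 [289.9 239.8]
 [247.2 243.3]] [[593.2 301.3  25. ]
 [600.8 258.2  25. ]
 [392.7 229.3  25. ]
 [382.7 281.7  25. ]]
0.87 [507. 269.  19.]
0.21 [ 271.5 -205.1   44. ]
```

View pics/w1.png

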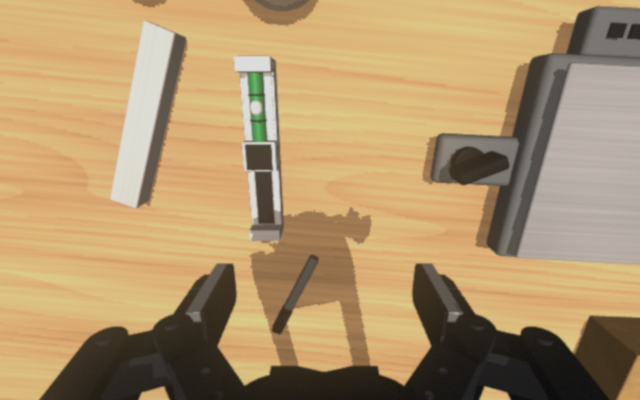

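Run:
```python
from h import *
np.set_printoptions(precision=1,suppress=True)
p=optics.snapshot("wrist")
w=plane(p,[[258,157],[253.5,64],[265,229],[246,145],[270,144],[273,169],[247,171]],40)
print(w); v=w[1]-w[2]; print(np.linalg.norm(v),np.degrees(np.arctan2(v[1],v[0])), (w[1]+w[2])/2, w[3:].mean(0))
# knob
w=plane(p,[[463,173],[505,158]],91); print("knob",w)
c=cv2.resize(p["color"][40:260,220:300],None,fx=2.7,fy=2.7,interpolation=cv2.INTER_CUBIC)
c2=cv2.resize(p["color"][120:200,420:540],None,fx=4,fy=4,interpolation=cv2.INTER_CUBIC)
o=np.zeros((600,720,3),np.uint8); o[:c.shape[0],:c.shape[1]]=c; o[:320,230:710]=c2; cv2.imwrite("pics/c2.png",o)
```

```text
[[494.4 269.   40. ]
 [586.1 276.5  40. ]
 [410.4 257.9  40. ]
 [506.  282.1  40. ]
 [509.7 256.8  40. ]
 [482.8 252.2  40. ]
 [477.7 280.4  40. ]]
176.70907905440816 6.023962169372135 [498.2 267.2  40. ] [494.  267.9  40. ]
knob [[510.1  69.5  91. ]
 [527.8  34.9  91. ]]
```

View pics/c2.png

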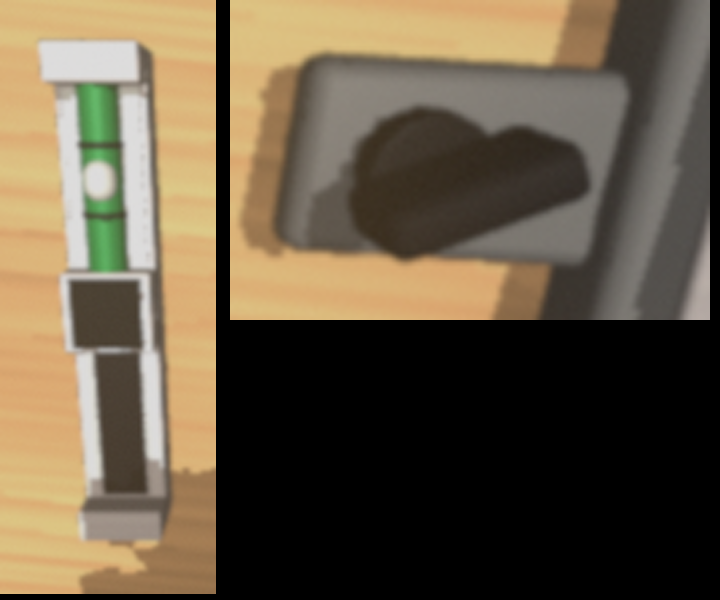

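>>> {"method": "apply_moves", "body": {"series": [[1, [0.0065, 0.036, -0.02], 0], [1, [0.013, 0.07, -0.05], 0.007], [1, [0.013, 0.07, -0.1], 0.007], [1, [0.013, 0.07, -0.15], 0.007], [1, [0.013, 0.07, -0.18], 0.007]]}}

```text
time: 4.8
tool_pos: [495.1, 263.5, 59.6]
tcp_rot: [179.8, 0.1, 6.1]
ft_force: [-0.6, -0.3, 0.3]
finger_gap: 85.3
```

Run:
```python
from h import *
p=optics.snapshot("wrist");cv2.imwrite("pics/w2.png",p["color"]); print(sense()["tool_pos"])
```

```text
[493.10304002 262.60033025  55.99584582]
```

View pics/w2.png

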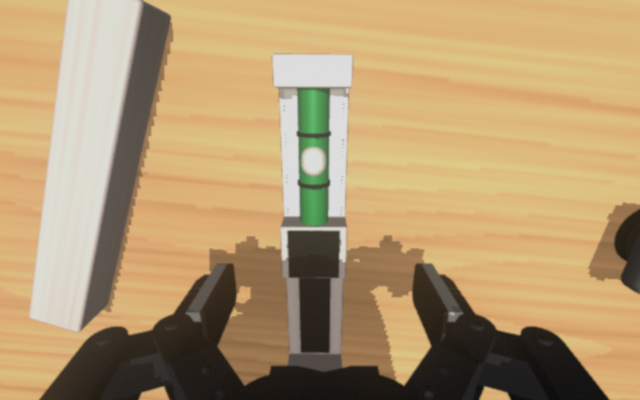

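Run:
```python
from h import *
np.set_printoptions(precision=1,suppress=True)
print(sense()["tool_pos"],sense()["qd"])
p=optics.snapshot("wrist"); print(sense()["tool_pos"],sense()["qd"])
print(plane(p,[[314,254],[312.5,72]],40)); print(cam2w(p,[0,0,0]))
```

```text
[493.1 262.6  56. ] [ 0.2 -1.4 -0.5  0.1  5.4  0.1]
[493.5 262.9  58.2] [ 0.3 -2.7 -3.4  0.1  3.   0.2]
[[496.4 267.2  40. ]
 [584.9 276.4  40. ]]
[578.3 271.3 186.3]
```

>>> {"method": "apply_moves", "body": {"series": [[1, [0.003, 0.0045, -0.012], 0], [1, [0.003, 0.0045, -0.033], 0], [1, [0.003, 0.0045, -0.033], 0], [0.3, [0.003, 0.0045, -0.033], 0], [0.2, [0.003, 0.0045, -0.033], 0]], "grip_force": 40}}

```text
time: 5.52
tool_pos: [497.6, 267.8, 26.8]
tcp_rot: [179.8, 0.2, 6.1]
ft_force: [0.1, 0.1, 0.8]
finger_gap: 51.4
```

>>> {"method": "apply_moves", "body": {"series": [[0, [0, 0, 0], 0], [0, [0, 0, 0], 0], [0, [0, 0, 0], 0], [0, [0, 0, 0], 0], [0, [0, 0, 0], 0]], "grip_force": 40}}

```text
time: 6.15
tool_pos: [498.2, 268.1, 27.6]
tcp_rot: [179.8, 0.2, 6.1]
ft_force: [-1.1, 0.7, 5.5]
finger_gap: 35.4
```

>>> {"method": "apply_moves", "body": {"series": [[0, [0, 0, 0.03], 0], [0, [0, 0, 0.08], 0], [0, [0, -0.02, 0.13], 0.1], [0, [0, -0.06, 0.15], 0.28], [0, [0, -0.1, 0.15], 0.46]]}}

```text
time: 6.78
tool_pos: [499.1, 167.5, 179.8]
tcp_rot: [179.8, -0.0, 32.9]
ft_force: [0.3, 0.2, -3.2]
finger_gap: 35.0
```

>>> {"method": "apply_moves", "body": {"series": [[0, [0.005, -0.05, 0], 0.18], [0, [0.01, -0.1, 0], 0.36], [0, [0.015, -0.15, 0], 0.54], [0, [0.02, -0.2, 0], 0.72], [0, [0.022, -0.25, 0], 0.9]]}}

```text
time: 7.4
tool_pos: [520.5, -81.8, 179.0]
tcp_rot: [179.8, -0.0, 84.0]
ft_force: [-0.2, 0.4, -2.5]
finger_gap: 35.6
```

>>> {"method": "apply_moves", "body": {"series": [[0, [0.001, -0.04, 0], 0.08], [0, [0.001, -0.065, -0.03], 0.14], [0, [0.001, -0.065, -0.055], 0.14], [0, [0.001, -0.065, -0.055], 0.14]]}}

```text
time: 7.9
tool_pos: [518.9, -146.2, 120.6]
tcp_rot: [-179.8, -0.2, 91.9]
ft_force: [-1.0, -0.3, -1.9]
finger_gap: 35.2
```

Run:
```python
from h import *
np.set_printoptions(precision=1,suppress=True)
s=sense();print(s["tool_pos"],s["tcp_rot"])
p=optics.snapshot("top");cv2.imwrite("pics/t3.png",cv2.resize(p["color"][120:280,260:470],None,fx=3.5,fy=3.5,interpolation=cv2.INTER_CUBIC))
p=optics.snapshot("side");cv2.imwrite("pics/s3.png",cv2.resize(p["color"][120:260,270:450],None,fx=4,fy=4,interpolation=cv2.INTER_CUBIC))
p=optics.snapshot("wrist");cv2.imwrite("pics/w3.png",p["color"])
```

```text
[ 518.9 -146.2  120.6] [-179.8   -0.2   91.9]
```

View pics/t3.png

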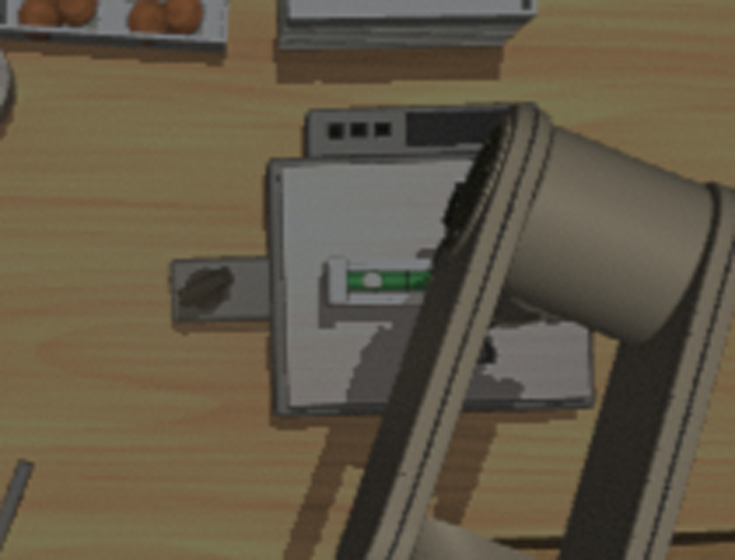

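View pics/w3.png

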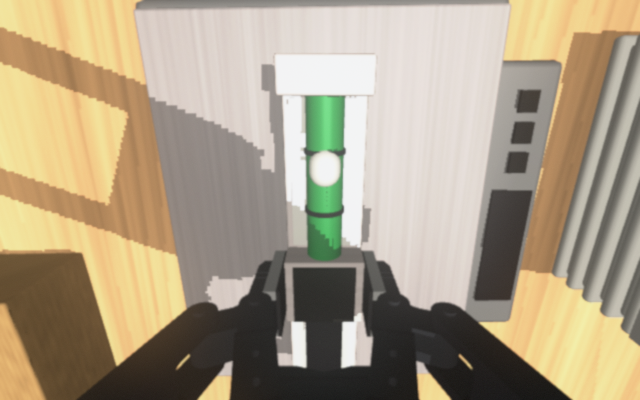

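View pics/s3.png

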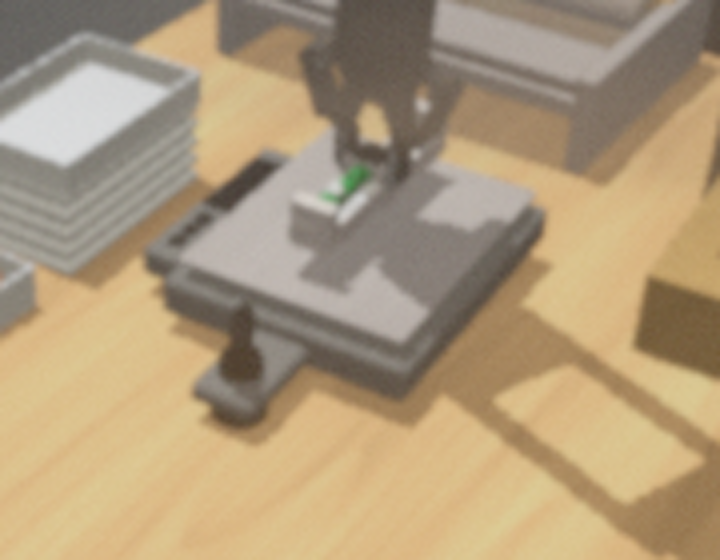

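>>> {"method": "apply_moves", "body": {"series": [[0, [0.001, 0, -0.008], 0], [0, [0.001, 0, -0.014], 0], [0, [0.001, 0, -0.018], 0], [0, [0.001, 0, -0.02], 0], [0, [0.001, 0, -0.02], 0]]}}

```text
time: 8.68
tool_pos: [522.9, -146.6, 104.7]
tcp_rot: [179.8, -0.0, 92.0]
ft_force: [-0.6, -0.0, -3.7]
finger_gap: 35.3
```

>>> {"method": "apply_moves", "body": {"series": [[0, [0, 0, -0.001], 0], [0, [0, 0, -0.002], 0], [0, [0, 0, -0.003], 0], [0, [0, 0, -0.003], 0]]}}

```text
time: 9.18
tool_pos: [522.8, -146.6, 101.6]
tcp_rot: [179.8, -0.0, 92.0]
ft_force: [0.9, -1.4, -3.1]
finger_gap: 35.0
```

>>> {"method": "apply_moves", "body": {"series": [[0, [0, 0, -0.001], 0], [0, [0, 0, -0.002], 0], [0, [0, 0, -0.003], 0], [0, [0, 0, -0.003], 0]]}}

```text
time: 9.68
tool_pos: [522.8, -146.5, 98.7]
tcp_rot: [179.8, -0.0, 92.0]
ft_force: [-0.5, 0.8, -1.5]
finger_gap: 35.3
```

>>> {"method": "apply_moves", "body": {"series": [[0, [0, 0, -0.001], 0], [0, [0, 0, -0.002], 0], [0, [0, 0, -0.002], 0]]}}

```text
time: 10.05
tool_pos: [523.0, -146.5, 96.9]
tcp_rot: [179.8, -0.0, 92.0]
ft_force: [-0.7, 3.4, 1.3]
finger_gap: 35.3
```

>>> {"method": "apply_moves", "body": {"series": [[0.5, [0, 0, 0], 0], [0.6, [0, 0, 0], 0], [0.7, [0, 0, 0], 0], [0.7, [0, 0, 0], 0], [0.7, [0, 0, 0.02], 0]]}}

```text
time: 10.68
tool_pos: [521.5, -145.9, 115.2]
tcp_rot: [-180.0, -0.1, 92.0]
ft_force: [0.2, -0.6, 0.8]
finger_gap: 59.7
```

Run:
```python
from h import *
p=optics.snapshot("wrist");cv2.imwrite("pics/w4.png",p["color"])
```

```text
(no output)
```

View pics/w4.png

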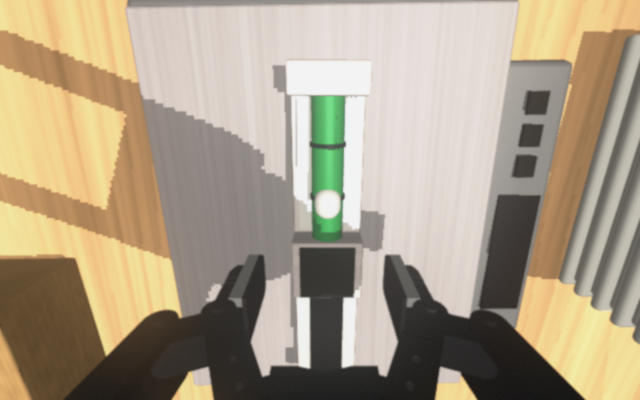

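>>> {"method": "apply_moves", "body": {"series": [[1, [0, 0, 0.045], 0], [1, [-0.002, 0.05, 0.065], 0.17], [1, [-0.004, 0.105, 0.065], 0.35], [1, [-0.006, 0.16, 0.05], 0.53], [1, [-0.006, 0.19, 0.035], 0.71]]}}

```text
time: 11.35
tool_pos: [517.8, 45.7, 154.3]
tcp_rot: [179.6, 0.1, 133.1]
ft_force: [0.9, -0.9, -0.6]
finger_gap: 85.8
```

Run:
```python
from h import *
np.set_printoptions(precision=1,suppress=True)
p=optics.snapshot("wrist")
cv2.imwrite("pics/w5.png",p["color"])
s=sense();print(s["tool_pos"],s["tcp_rot"])
for d in spotter.masks_of(p,"knob_grip")[:2]:
    b=rect(d["mask"]);print(d["p"],b,plane(p,b,85))
for d in spotter.search_frame(p,"knob_grip")[:2]: print(d["p"],cam2w(p,d["xyz"]))
p=optics.snapshot("top")
cv2.imwrite("pics/t5.png",cv2.resize(p["color"][160:250,290:440],None,fx=5,fy=5,interpolation=cv2.INTER_CUBIC))
```

```text
[516.3  48.1 151.7] [179.7  -0.2 133.7]
0.69 [[298. 173.]
 [339. 173.]
 [339. 244.]
 [298. 244.]] [[482.   58.6  85. ]
 [501.7  77.   85. ]
 [537.8  39.7  85. ]
 [516.5  19.8  85. ]]
0.91 [506.3  47.9  85. ]
0.21 [746.8 144.1  27. ]
```

View pics/w5.png

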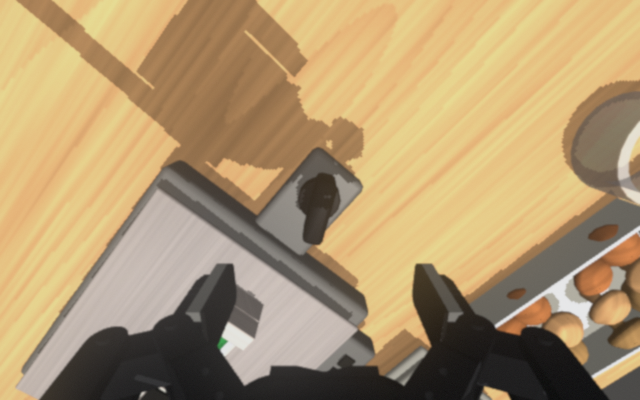

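View pics/t5.png

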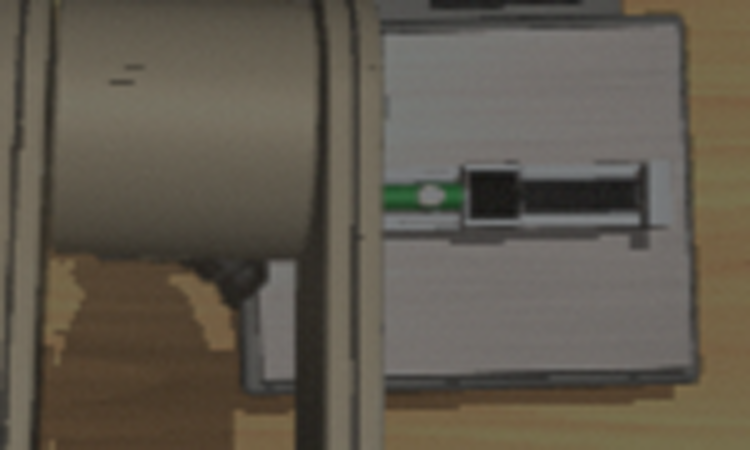

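Run:
```python
import cv2
c=cv2.imread("pics/w5.png")[140:260,255:375]
cv2.imwrite("pics/c5.png",cv2.convertScaleAbs(cv2.resize(c,None,fx=5,fy=5,interpolation=cv2.INTER_CUBIC),alpha=1.8))
```

```text
(no output)
```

View pics/c5.png

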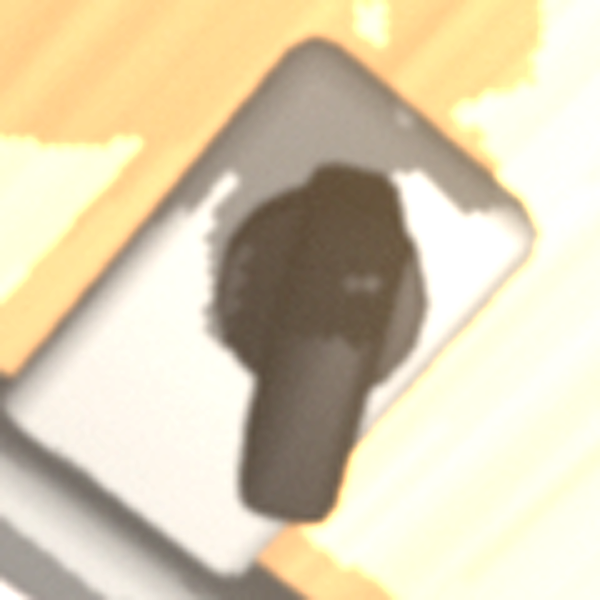

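Run:
```python
from h import *
np.set_printoptions(precision=1,suppress=True)
p=optics.snapshot("wrist"); s=sense();print(s["tool_pos"],s["tcp_rot"],s["time"])
m=spotter.masks_of(p,"knob_grip")[0]["mask"]
w=plane(p,[[326,177],[313,241]],91); v=w[0]-w[1]; print(w,w.mean(0),np.linalg.norm(v),np.degrees(np.arctan2(v[1],v[0])))
# synthesize overlay of bar at hypotheses
def box(c,yaw,L=48,W=15,z0=59,z1=91):
    a=np.radians(yaw);R=np.array([[np.cos(a),-np.sin(a)],[np.sin(a),np.cos(a)]])
    return np.array([np.r_[c+R@[sx*L/2,sy*W/2],z] for z in(z0,z1) for sx,sy in((1,1),(1,-1),(-1,-1),(-1,1))])
im=cv2.resize(p["color"],None,fx=5,fy=5,interpolation=cv2.INTER_CUBIC); im=cv2.convertScaleAbs(im,alpha=1.8)
for c,y,col in(((515,44),120,(0,0,255)),((513,48),120,(255,0,0))):
    q=(proj(p,box(np.array(c,float),y))*5+2).astype(int)
    for k in(0,4): cv2.polylines(im,[q[k:k+4]],True,col,1)
o=im[140*5:260*5,255*5:375*5]; cv2.imwrite("pics/c6.png",o)
```

```text
[518.   42.7 154.6] [179.7   0.1 132.6] 11.6
[[496.1  68.2  91. ]
 [520.3  28.9  91. ]] [508.2  48.5  91. ] 46.19695464022124 121.62093656045745
```

View pics/c6.png

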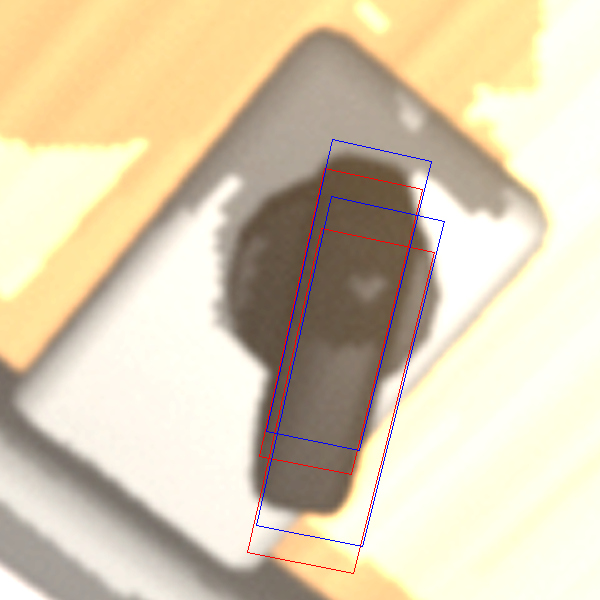

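>>> {"method": "apply_moves", "body": {"series": [[1, [-0.004, 0.002, -0.01], -0.1], [1, [-0.008, 0.004, -0.03], -0.2], [1, [-0.008, 0.004, -0.042], -0.2], [1, [-0.008, 0.004, -0.042], -0.2], [1, [-0.008, 0.004, -0.042], -0.2]]}}

```text
time: 12.28
tool_pos: [510.9, 45.9, 113.7]
tcp_rot: [179.6, 0.1, 121.1]
ft_force: [-0.4, -0.1, 0.3]
finger_gap: 85.3
```

Run:
```python
from h import *
np.set_printoptions(precision=1,suppress=True)
p=optics.snapshot("wrist"); s=sense();print(s["tool_pos"],s["tcp_rot"],s["time"])
def box(c,yaw,L=48,W=15,z0=59,z1=91):
    a=np.radians(yaw);R=np.array([[np.cos(a),-np.sin(a)],[np.sin(a),np.cos(a)]])
    return np.array([np.r_[c+R@[sx*L/2,sy*W/2],z] for z in(z0,z1) for sx,sy in((1,1),(1,-1),(-1,-1),(-1,1))])
im=cv2.resize(p["color"],None,fx=4,fy=4,interpolation=cv2.INTER_CUBIC); im=cv2.convertScaleAbs(im,alpha=1.8)
for c,y,col in(((510,47),121,(0,0,255)),):
    q=(proj(p,box(np.array(c,float),y))*4+2).astype(int)
    for k in(0,4): cv2.polylines(im,[q[k:k+4]],True,col,1)
o=im[150*4:300*4,220*4:420*4]; cv2.imwrite("pics/c7.png",o)
```

```text
[511.   46.1 113.8] [179.6   0.1 121.1] 12.325
```

View pics/c7.png

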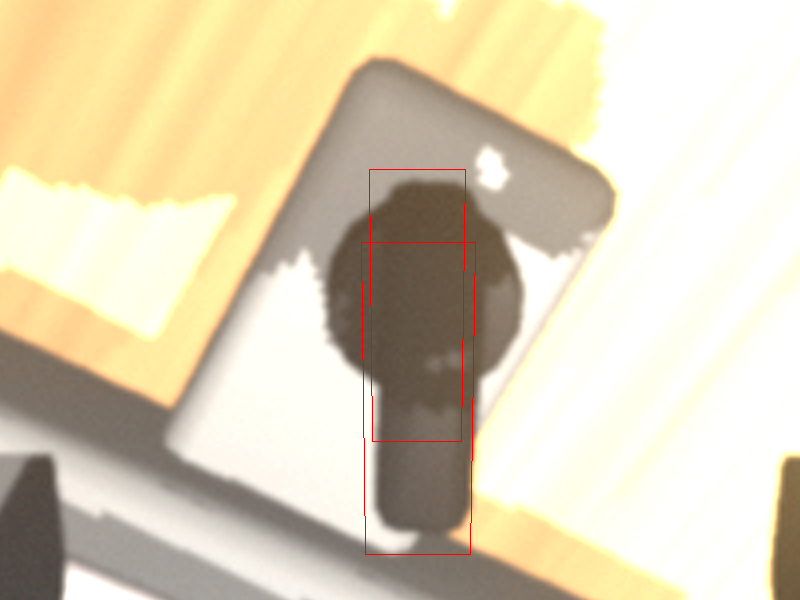

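>>> {"method": "apply_moves", "body": {"series": [[1, [0, 0.001, -0.015], 0], [1, [0, 0.001, -0.03], 0], [1, [0, 0.001, -0.041], 0], [0.5, [0, 0.001, -0.041], 0], [0, [0, 0.001, -0.041], 0]], "grip_force": 60}}

```text
time: 12.95
tool_pos: [511.1, 47.1, 72.9]
tcp_rot: [179.6, 0.1, 121.1]
ft_force: [0.7, -1.2, 0.0]
finger_gap: 51.6
```

>>> {"method": "apply_moves", "body": {"series": [[0, [0, 0, 0], 0], [0, [0, 0, 0], 0], [0, [0, 0, 0], 0], [0, [0, 0, 0], 0], [0, [0, 0, 0], 0]], "grip_force": 60}}

```text
time: 13.58
tool_pos: [512.0, 47.3, 73.7]
tcp_rot: [179.5, 0.2, 121.1]
ft_force: [3.2, 2.6, 4.5]
finger_gap: 13.7
```

```bash
cat > bub.py <<'E'
import sys
from h import *
np.set_printoptions(precision=1,suppress=True)
tag=sys.argv[1]
s=sense();print(s["time"],s["tool_pos"],s["tcp_rot"],s["ft_force"],s["wrist_torque"],s["finger_gap"],s["joint_pos"])
p=optics.snapshot("top"); a=cv2.resize(p["color"][175:225,340:440],None,fx=8,fy=8,interpolation=cv2.INTER_CUBIC); a=cv2.convertScaleAbs(a,alpha=1.8)[:200]
cv2.imwrite(f"pics/t{tag}.png",cv2.convertScaleAbs(cv2.resize(p["color"][175:225,340:440],None,fx=8,fy=8,interpolation=cv2.INTER_CUBIC),alpha=1.8))
p=optics.snapshot("side"); cv2.imwrite(f"pics/s{tag}.png",cv2.resize(p["color"][130:230,290:420],None,fx=6,fy=6,interpolation=cv2.INTER_CUBIC))
p=optics.snapshot("wrist"); cv2.imwrite(f"pics/w{tag}.png",p["color"])
E
python3 bub.py 8
```

```text
13.575 [512.   47.3  73.7] [179.5   0.2 121.1] [3.2 2.6 4.5] [ 0.4 -0.4 -0.1] 13.724348368206915 [ -0.5   2.4 109.    0.1  68.1 -31.7]
```

View pics/t8.png

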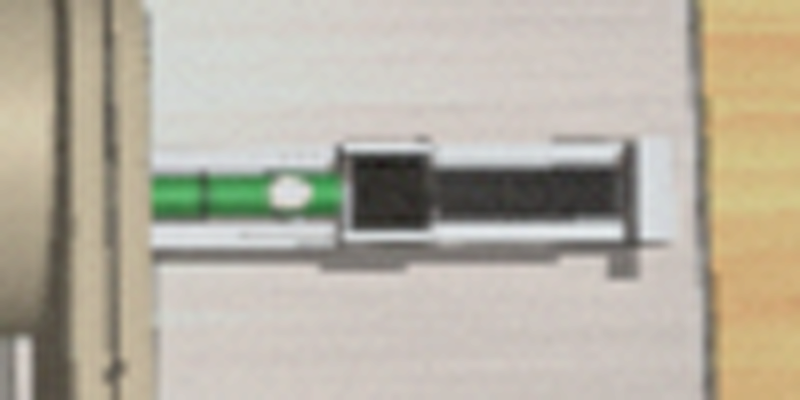

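View pics/s8.png

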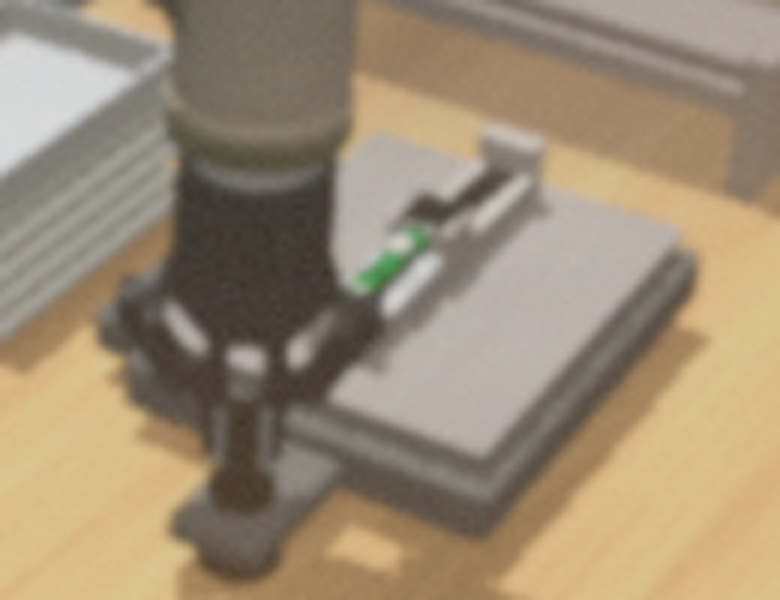

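View pics/w8.png

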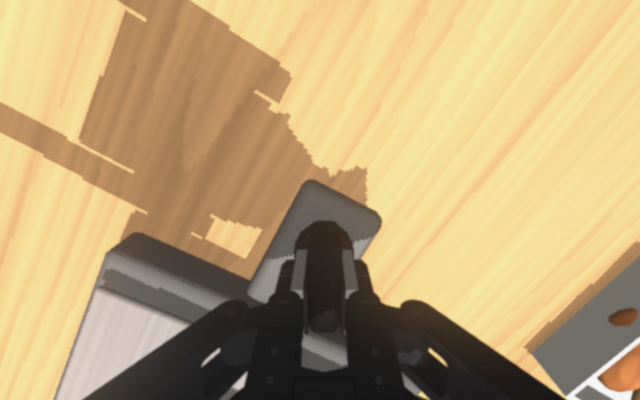

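>>> {"method": "apply_moves", "body": {"series": [[0, [0, 0, 0], -0.12], [0, [0, 0, 0], -0.27], [0, [0, 0, 0], -0.42], [0, [0, 0, 0], -0.57], [0, [0, 0, 0], -0.72]]}}

```text
time: 14.35
tool_pos: [513.0, 47.2, 75.5]
tcp_rot: [179.4, 0.1, 79.6]
ft_force: [-1.9, 2.3, 16.5]
finger_gap: 14.1
```

>>> {"method": "apply_moves", "body": {"series": [[0, [0, 0, 0], -0.14], [0, [0, 0, 0], -0.28], [0, [0, 0, 0], -0.42], [0, [0, 0, 0], -0.56], [0, [0, 0, 0], -0.7]]}}

```text
time: 14.98
tool_pos: [513.7, 46.7, 77.3]
tcp_rot: [179.3, 0.1, 39.2]
ft_force: [-4.7, -2.1, 18.3]
finger_gap: 14.1
```

>>> {"method": "apply_moves", "body": {"series": [[0, [0, 0, 0], -0.14], [0, [0, 0, 0], -0.28], [0, [0, 0, 0], -0.4], [0, [0, 0, 0], -0.4], [0, [0, 0, 0], -0.4]]}}

```text
time: 15.6
tool_pos: [513.6, 46.1, 78.3]
tcp_rot: [179.3, 0.2, 16.3]
ft_force: [-4.5, -2.1, 11.8]
finger_gap: 14.1
```

>>> {"method": "apply_moves", "body": {"series": [[0, [0, 0, 0], 0], [0, [0, 0, 0], 0], [0, [0, 0, 0], 0], [0, [0, 0, 0], 0]]}}

```text
time: 16.1
tool_pos: [513.6, 46.1, 78.4]
tcp_rot: [179.3, 0.2, 16.3]
ft_force: [-1.1, 0.6, 5.3]
finger_gap: 13.8
```

```bash
python3 bub.py 9
```

```text
16.1 [513.6  46.1  78.4] [179.3   0.2  16.3] [-1.1  0.6  5.3] [ 0.5 -0.1 -0.1] 13.797409977302518 [ -0.1   2.8 108.1  -0.8  69.1  73.9]
```

View pics/t9.png

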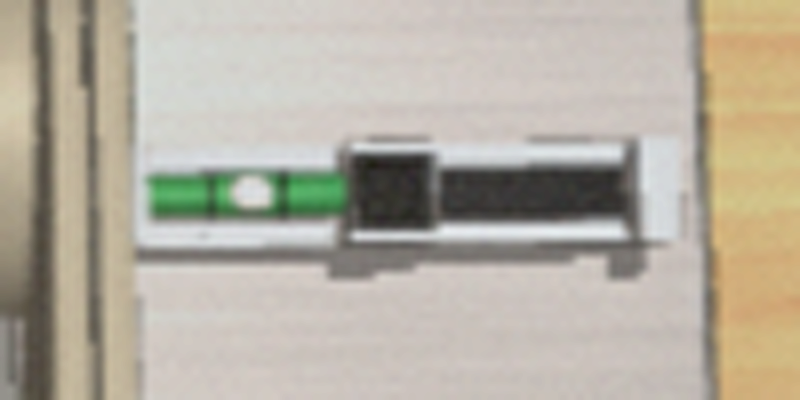

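View pics/w9.png

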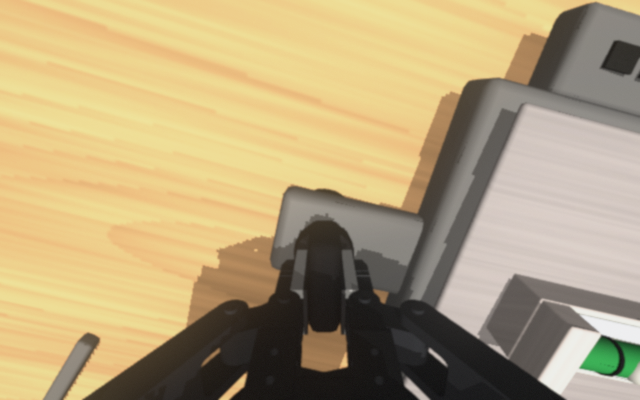

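>>> {"method": "apply_moves", "body": {"series": [[0, [0, 0, 0], -0.09], [0, [0, 0, 0], -0.18], [0, [0, 0, 0], -0.18], [0, [0, 0, 0], -0.18], [0.3, [0, 0, 0], -0.18]]}}

```text
time: 16.88
tool_pos: [512.9, 45.8, 77.8]
tcp_rot: [179.2, 0.3, 6.0]
ft_force: [-0.3, 0.4, 0.5]
finger_gap: 25.2
```

>>> {"method": "apply_moves", "body": {"series": [[0.6, [0, 0, 0], 0], [0.8, [0, 0, 0], 0], [1, [0, 0, 0.02], 0], [1, [0, 0, 0.07], 0], [1, [0, 0, 0.13], 0]]}}

```text
time: 17.5
tool_pos: [511.6, 45.8, 207.6]
tcp_rot: [179.3, 0.5, 6.0]
ft_force: [1.0, 0.9, 0.1]
finger_gap: 85.5
```

```bash
python3 bub.py 10
```

```text
17.5 [511.6  45.8 207.6] [179.3   0.5   6. ] [1.  0.9 0.1] [-0. -0.  0.] 85.45667521371061 [ -0.1  -4.5 101.1  -0.8  83.8  84. ]
```

View pics/t10.png

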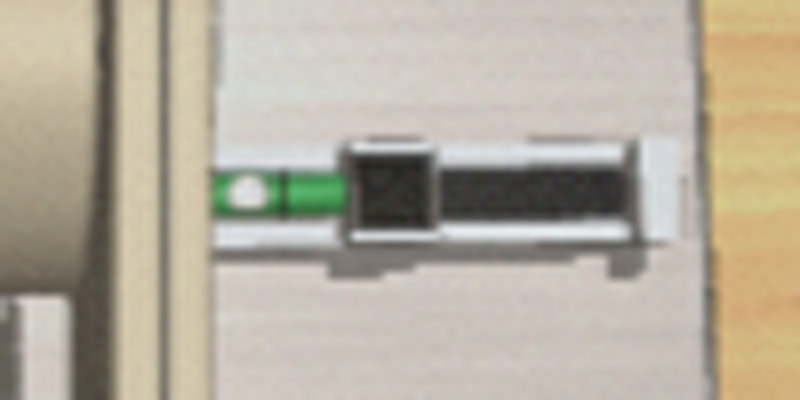

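>>> {"method": "apply_moves", "body": {"series": [[0.5, [0.002, -0.05, 0], 0.17], [0, [0.004, -0.1, 0], 0.34], [0, [0.006, -0.15, 0], 0.51], [0, [0.009, -0.193, 0], 0.68], [0, [0.009, -0.193, -0.01], 0.85]]}}

```text
time: 18.27
tool_pos: [524.1, -150.2, 201.4]
tcp_rot: [179.2, -0.2, 54.8]
ft_force: [-1.0, 0.3, -0.2]
finger_gap: -0.2
```

>>> {"method": "apply_moves", "body": {"series": [[0, [0, 0, 0], 0.17], [0, [0, 0, -0.02], 0.34], [0, [0, 0, -0.03], 0.51], [0, [0, 0, -0.04], 0.65], [0, [0, 0, -0.04], 0.65]]}}

```text
time: 18.9
tool_pos: [522.6, -149.7, 158.9]
tcp_rot: [179.4, -0.2, 92.0]
ft_force: [-0.3, 0.9, 0.1]
finger_gap: 0.2
```

```bash
python3 bub.py 11
python3 - <<'E'
from h import *
np.set_printoptions(precision=1,suppress=True)
p=optics.snapshot("wrist")
for d in spotter.search_frame(p,"level_pad")[:1]: print(d["p"],cam2w(p,d["xyz"]))
E
```

```text
18.9 [ 522.6 -149.7  158.9] [179.4  -0.2  92. ] [-0.3  0.9  0.1] [-0.  0. -0.] 0.16541202876216293 [-21.7   1.5 100.4   0.5  77.7 -23.8]
0.97 [ 521.9 -103.9  105.1]
```

View pics/w11.png

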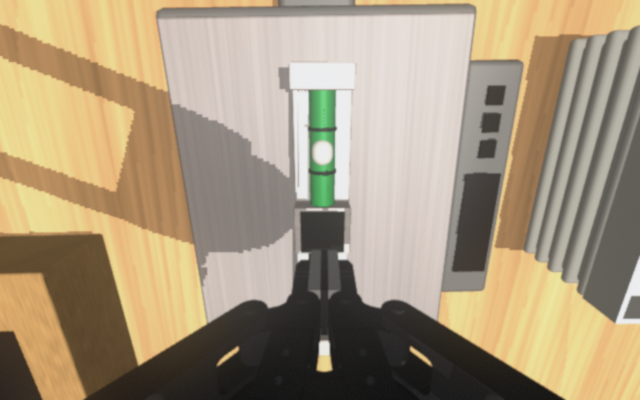

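Run:
```python
from h import *
np.set_printoptions(precision=1,suppress=True)
p=optics.snapshot("wrist")
print("pad",plane(p,[[322.5,212],[322.5,251],[322.5,231]],110), cam2w(p,[0,0,0]), sense()["tool_pos"])
g=p["color"][100:260,300:346]; cv2.imwrite("pics/c12.png",cv2.resize(g,None,fx=3.7,fy=3.7*1,interpolation=cv2.INTER_CUBIC))
col=p["color"][110:200,318:327].astype(float).mean(1)
for i,c in enumerate(col): print(110+i,c.round().astype(int),end="; ")
```

```text
pad [[ 523.7 -137.2  110. ]
 [ 524.6 -164.6  110. ]
 [ 524.1 -150.2  110. ]] [519.6 -66.9 292.8] [ 524.4 -150.3  161.8]
110 [121 197 105]; 111 [121 197 105]; 112 [120 195 104]; 113 [120 196 104]; 114 [121 198 104]; 115 [121 198 104]; 116 [121 198 105]; 117 [121 198 104]; 118 [120 197 104]; 119 [119 195 103]; 120 [120 196 104]; 121 [120 197 104]; 122 [119 196 103]; 123 [118 194 102]; 124 [119 195 103]; 125 [117 191 101]; 126 [106 167  94]; 127 [ 92 126  87]; 128 [84 96 85]; 129 [84 89 87]; 130 [ 91 115  90]; 131 [108 167  98]; 132 [117 191 101]; 133 [119 196 102]; 134 [119 196 102]; 135 [119 196 102]; 136 [118 196 102]; 137 [119 196 102]; 138 [122 195 107]; 139 [140 194 135]; 140 [174 202 183]; 141 [201 216 216]; 142 [217 227 228]; 143 [226 233 234]; 144 [232 236 235]; 145 [235 237 236]; 146 [236 236 236]; 147 [237 237 236]; 148 [237 236 236]; 149 [237 237 236]; 150 [237 237 236]; 151 [237 237 236]; 152 [237 236 236]; 153 [237 236 236]; 154 [237 236 236]; 155 [237 236 236]; 156 [237 236 236]; 157 [237 236 236]; 158 [236 236 236]; 159 [233 236 235]; 160 [228 234 234]; 161 [218 227 229]; 162 [200 214 214]; 163 [170 195 180]; 164 [136 187 134]; 165 [117 188 104]; 166 [113 190  96]; 167 [113 190  96]; 168 [111 187  95]; 169 [106 175  92]; 170 [ 95 147  86]; 171 [ 83 109  81]; 172 [78 86 79]; 173 [78 91 79]; 174 [ 88 126  82]; 175 [101 166  88]; 176 [109 184  93]; 177 [110 187  93]; 178 [110 187  93]; 179 [110 187  93]; 180 [110 187  92]; 181 [109 186  92]; 182 [108 185  92]; 183 [108 185  92]; 184 [108 184  91]; 185 [108 184  91]; 186 [108 185  91]; 187 [108 186  91]; 188 [108 186  91]; 189 [107 185  91]; 190 [108 185  90]; 191 [107 185  90]; 192 [107 185  90]; 193 [107 185  90]; 194 [106 184  89]; 195 [106 184  89]; 196 [106 184  89]; 197 [105 183  88]; 198 [105 183  88]; 199 [105 183  88];
```

View pics/c12.png

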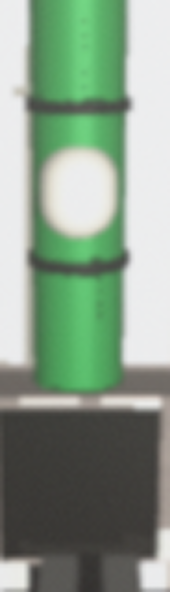

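>>> {"method": "apply_moves", "body": {"series": [[0, [0, 0, -0.01], 0], [0, [0, 0, -0.02], 0], [0, [0, 0, -0.028], 0], [0, [0, 0, -0.032], 0], [0, [0, 0, -0.032], 0]]}}

```text
time: 19.82
tool_pos: [524.1, -150.2, 129.3]
tcp_rot: [179.2, -0.2, 92.0]
ft_force: [-0.0, 0.4, -0.0]
finger_gap: 0.2
```

>>> {"method": "apply_moves", "body": {"series": [[0, [0, 0, -0.001], 0], [0, [0, 0, -0.002], 0], [0, [0, 0, -0.003], 0], [0, [0, 0, -0.004], 0], [0, [0, 0, -0.004], 0]]}}

```text
time: 20.45
tool_pos: [524.0, -150.2, 125.2]
tcp_rot: [179.2, -0.2, 92.0]
ft_force: [0.5, 1.3, 0.5]
finger_gap: 0.2
```

>>> {"method": "apply_moves", "body": {"series": [[0, [0, 0, -0.001], 0], [0, [0, 0, -0.002], 0], [0, [0, 0, -0.003], 0], [0, [0, 0, -0.004], 0], [0, [0, 0, -0.004], 0]]}}

```text
time: 21.08
tool_pos: [524.0, -150.2, 121.3]
tcp_rot: [179.2, -0.2, 92.0]
ft_force: [-0.6, 0.5, 3.0]
finger_gap: -0.2
```

>>> {"method": "apply_moves", "body": {"series": [[0, [0, 0, -0.001], 0], [0, [0, 0, -0.002], 0], [0, [0, 0, -0.002], 0]]}}

```text
time: 21.45
tool_pos: [524.1, -150.2, 119.6]
tcp_rot: [179.2, -0.2, 92.0]
ft_force: [-2.5, 0.8, 6.5]
finger_gap: 0.1
```

>>> {"method": "apply_moves", "body": {"series": [[0, [0, 0, -0.001], 0], [0, [0, 0, -0.002], 0], [0, [0, 0, -0.002], 0], [0, [0, 0, -0.002], 0]]}}

```text
time: 21.95
tool_pos: [524.1, -150.2, 118.3]
tcp_rot: [179.2, -0.1, 92.0]
ft_force: [-4.2, 1.8, 8.8]
finger_gap: -0.2
```

```bash
python3 bub.py 13
```

```text
21.95 [ 524.1 -150.2  118.3] [179.2  -0.1  92. ] [-4.2  1.8  8.8] [ 0.3  0.8 -0. ] -0.2021679620634406 [-21.7   3.8 102.5   0.5  73.  -23.8]
```

View pics/w13.png

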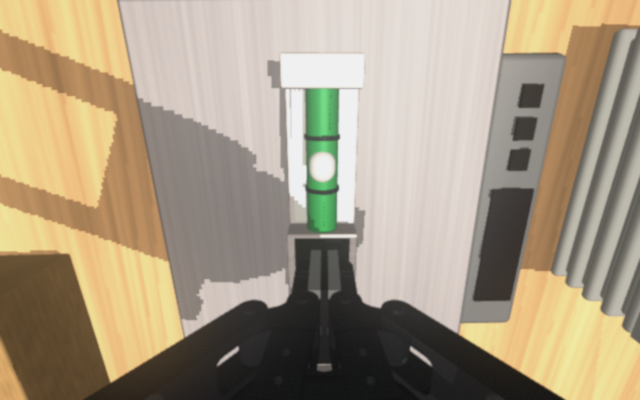

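>>> {"method": "apply_moves", "body": {"series": [[0, [-0.0005, 0, -0.0005], 0], [0, [-0.001, 0, -0.001], 0], [0, [-0.001, 0, -0.001], 0], [0, [-0.001, 0, -0.001], 0]]}}

```text
time: 22.6
tool_pos: [524.0, -150.2, 118.5]
tcp_rot: [179.1, -0.1, 92.0]
ft_force: [-1.2, 1.6, 8.8]
finger_gap: 0.2
```

>>> {"method": "apply_moves", "body": {"series": [[0, [0, 0, 0], 0], [0, [0, 0, 0], 0], [0, [0, 0, 0], 0], [0, [0, 0, 0], 0], [0, [0, 0, 0], 0]]}}

```text
time: 23.22
tool_pos: [524.1, -150.2, 119.1]
tcp_rot: [179.1, -0.1, 92.0]
ft_force: [-3.1, 1.4, 7.7]
finger_gap: 0.2
```

```bash
python3 bub.py 14
python3 - <<'E'
import cv2
g=cv2.imread("pics/w14.png")[40:260,260:385]; cv2.imwrite("pics/c14.png",cv2.resize(g,None,fx=2.7,fy=2.7,interpolation=cv2.INTER_CUBIC))
col=cv2.imread("pics/w14.png")[125:200,318:327].astype(float).mean(1)
print([(125+i,int(c[1]),int(c[2])) for i,c in enumerate(col)])
E
```

```text
23.225 [ 524.1 -150.2  119.1] [179.1  -0.1  92. ] [-3.1  1.4  7.7] [0.2 0.6 0. ] 0.21874523825219908 [-21.7   3.6 102.6   0.5  73.  -23.8]
[(125, 205, 106), (126, 204, 105), (127, 204, 105), (128, 204, 105), (129, 204, 105), (130, 204, 105), (131, 204, 105), (132, 204, 104), (133, 203, 104), (134, 198, 102), (135, 174, 94), (136, 135, 87), (137, 103, 86), (138, 90, 87), (139, 89, 87), (140, 116, 89), (141, 170, 97), (142, 197, 102), (143, 202, 103), (144, 201, 102), (145, 202, 103), (146, 201, 102), (147, 201, 102), (148, 201, 102), (149, 201, 102), (150, 199, 108), (151, 198, 138), (152, 204, 186), (153, 216, 216), (154, 226, 228), (155, 232, 234), (156, 237, 237), (157, 239, 238), (158, 239, 238), (159, 239, 239), (160, 239, 239), (161, 240, 239), (162, 239, 239), (163, 239, 239), (164, 239, 239), (165, 239, 238), (166, 239, 239), (167, 239, 239), (168, 239, 239), (169, 239, 239), (170, 239, 238), (171, 239, 238), (172, 239, 239), (173, 239, 238), (174, 239, 239), (175, 239, 238), (176, 239, 238), (177, 238, 238), (178, 236, 236), (179, 229, 231), (180, 216, 217), (181, 199, 181), (182, 192, 133), (183, 193, 102), (184, 193, 95), (185, 192, 94), (186, 193, 94), (187, 193, 93), (188, 191, 93), (189, 178, 90), (190, 132, 79), (191, 89, 75), (192, 77, 75), (193, 85, 75), (194, 121, 78), (195, 166, 86), (196, 186, 90), (197, 190, 90), (198, 190, 91), (199, 189, 90)]
```

View pics/c14.png

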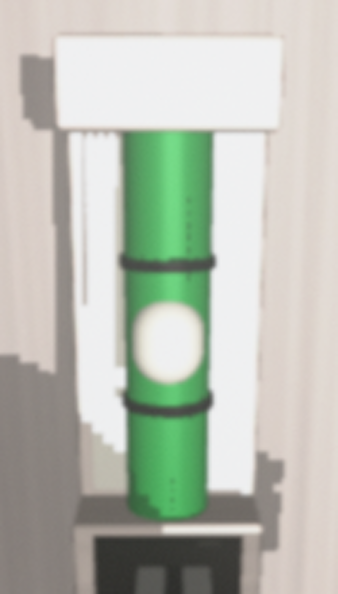

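View pics/s14.png

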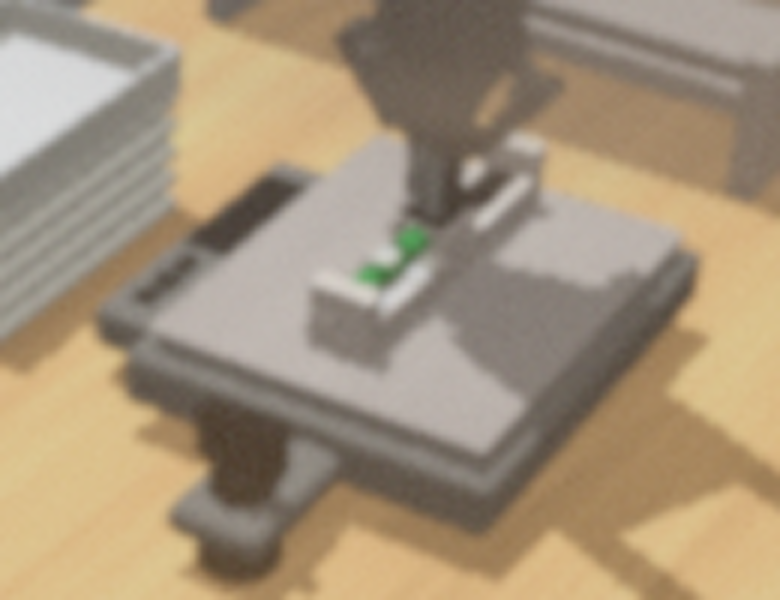

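>>> {"method": "apply_moves", "body": {"series": [[0, [-0.0005, 0, -0.001], 0], [0, [-0.001, 0, -0.002], 0], [0, [-0.001, 0, -0.002], 0], [0, [-0.001, 0, -0.002], 0], [0, [-0.001, 0, -0.002], 0]]}}

```text
time: 24.0
tool_pos: [524.0, -150.2, 118.4]
tcp_rot: [178.9, -0.1, 92.0]
ft_force: [-1.0, 2.1, 7.4]
finger_gap: -0.2
```

```bash
for i in 15 16 17; do python3 bub.py $i; done
python3 - <<'E'
import cv2
col=cv2.imread("pics/w17.png")[125:200,318:327].astype(float).mean(1)
print([(125+i,int(c[1]),int(c[2])) for i,c in enumerate(col) if c[1]<140 or c[2]>125])
E
```

```text
24.0 [ 524.  -150.2  118.4] [178.9  -0.1  92. ] [-1.   2.1  7.4] [ 0.3  0.3 -0. ] -0.16921556065291868 [-21.7   3.5 102.8   0.5  72.8 -23.9]
24.15 [ 524.  -150.2  118.4] [179.   -0.1  92. ] [-2.5  1.6  8.7] [ 0.4  0.3 -0. ] 0.4446365169702844 [-21.7   3.5 102.8   0.5  72.8 -23.9]
24.3 [ 524.  -150.2  118.3] [179.   -0.1  92. ] [-2.4  1.7  9.2] [ 0.4  0.3 -0. ] -0.25018379910754873 [-21.7   3.5 102.8   0.5  72.8 -23.9]
[(136, 129, 86), (137, 100, 86), (138, 90, 86), (139, 89, 87), (140, 116, 89), (151, 198, 138), (152, 204, 186), (153, 216, 216), (154, 226, 228), (155, 233, 234), (156, 237, 238), (157, 239, 238), (158, 239, 239), (159, 240, 239), (160, 240, 239), (161, 240, 239), (162, 239, 239), (163, 239, 239), (164, 240, 239), (165, 239, 238), (166, 238, 237), (167, 239, 238), (168, 239, 238), (169, 239, 238), (170, 239, 239), (171, 240, 239), (172, 240, 239), (173, 239, 239), (174, 240, 239), (175, 239, 239), (176, 239, 239), (177, 238, 238), (178, 236, 236), (179, 229, 230), (180, 216, 216), (181, 198, 181), (182, 192, 133), (190, 133, 81), (191, 89, 75), (192, 78, 75), (193, 86, 76), (194, 122, 78)]
```

View pics/w17.png

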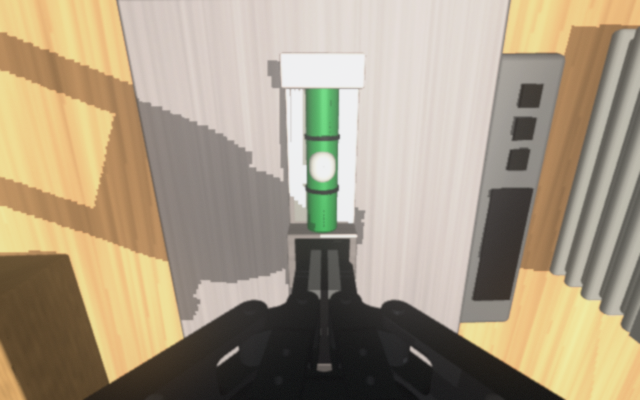

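```bash
python3 -c "
from bench import hand_in; print(hand_in())"
```

```text
the job is handed in; nothing more can be done
None
```

I handed in the job at about 24 s, with the closed fingers still pressing the level's rubber pad and the bubble between the lines. No verdict was reported, so what follows rests on my own last checks.

- **Placing:** I laid the level on the pan along the line to the knob, vial towards the knob, and let go of it. It sits about 4 mm from the pan's middle, well inside the limits.
- **Levelling:** I turned the knob about 2.0 rad clockwise in one grip. After I let go, the top camera showed the bubble within about 0.5 mm of mid-vial. The wrist camera put it at −0.8 mm.
- **Pressing:** The last reading was a push of about 9 N, or about 12.5 N on the pan with the level's weight. The bubble was about 0.65 mm off mid-vial, where 4 mm is allowed. The arm's reading held steady over the last pictures.

- **Sideways force:** About 3 N of sideways force remained on the tool while pressing, but the pictures showed no sliding of the level.
- **Disagreement on the pad:** The network's estimate of the pad's position was about 46 mm off along the level. I ignored it and used the pixel measurement, which the picture of the fingers on the pad bears out.
- **Not checked:** I did not measure the bystander things again. The arm only passed above or clear of them, and I felt no contact.

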